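# Put the sizing rings away in their keeper

### The job

Put the three loose steel sizing rings away in the round wooden keeper tube so that they lie flat in one column: the ring with the narrowest bore first, at the bottom, then the middle one, then the one with the widest bore on top. Then close the keeper with the loose doll-head lid, seated fully home on the rim and upright, and let go. Leave the mallet, the dividers and the thumb gauge where they are and keep off the doll halves, which are drying in their stand.

Things in the scene. Friction and masses are not known exactly. Their poses are not given: they have to be found in the camera images.
- wide_ring (a point): loose plain polished steel sizing ring lying flat on the bench: 45 mm outside diameter, 12 mm thick, round bore of 28 mm (the widest bore of the three), about 91 g. The point is the ring's centre, half-way up (6 mm above its underside); z is the ring's axis; round, so any grasp direction across the outside will do.
- middle_ring (a point): loose plain polished steel sizing ring lying flat on the bench: 45 mm outside diameter, 12 mm thick, round bore of 19 mm (the middle bore of the three), about 122 g. The point is the ring's centre, half-way up (6 mm above its underside); z is the ring's axis; round, so any grasp direction across the outside will do.
- narrow_ring (a point): loose plain polished steel sizing ring lying flat on the bench: 45 mm outside diameter, 12 mm thick, round bore of 10 mm (the narrowest bore of the three), about 142 g. The point is the ring's centre, half-way up (6 mm above its underside); z is the ring's axis; round, so any grasp direction across the outside will do.
- doll_lid (a point): blue wooden lid, top half of a doll, loose, 54 mm tall, about 60 g. Point on its axis, 27 mm above its underside; z up. Heights from the underside: plug 44 mm wide to 6 mm; shoulder 62 mm wide from 6 to 12 mm, sloping in to a 29 mm neck at 27 mm; head, the place to grip, a 33 mm wide cylinder from 31 to 44 mm, rounded above. Home, the shoulder is on the rim and the point 21 mm above the rim.
- keeper_mouth (a point): centre of the mouth of the keeper, an upright round wooden tube fixed to the bench; rim 50 mm above the bench; z up. Bore 49 mm wide, 45 mm deep, flat floor, waxed; outside 62 mm, foot flange 84 mm wide, 5 mm thick. Mouth bevelled at 45 degrees: 57 mm wide at the rim, 49 mm 4 mm below. A ring let go level in the mouth falls flat; three make 36 mm, leaving 9 mm for the lid's plug.
- mallet: bystander: round turner's mallet of wood with two brass bands, standing on its head with the handle up, 76 mm in diameter, 210 mm tall; loose. Origin at the centre of its underside.
- dividers: bystander: pair of iron spring dividers lying flat, about 190 mm long and 90 mm wide, 8 mm thick; loose. Its x axis points from the points of the legs to the bow; origin near the middle, on the bench.
- gauge: bystander: beech thumb gauge, a stem 170 mm long along its x with a block 60 mm wide and 32 mm tall (46 mm with its brass screw); loose. Origin at the middle of the stem, on the bench.
- stand: bystander: slotted pine stand fixed to the bench, 300 mm along its x and 75 mm wide, with four painted doll halves drying upright in it, 85 mm tall in all. Origin at the centre of its underside.

How it is judged:
By the outcome, as a careful person would: the job done as asked, in the order asked, and still so for the second after the job is handed in, with the robot touching nothing.
It also fails if it takes over 72 s, if anything falls off the work surface, if the arm or the gripper's body presses on something with over 40 N, if the wrist force passes 120 N, or if a joint passes its speed limit or range.

### The arm

A 6-joint arm with a two-finger parallel gripper is mounted at the origin on the work surface. World frame = base frame: x ahead of the robot, y to its left, z up, the work surface at z = 0. Lengths are in m, angles in rad, forces in N, time in s.
With the tool pointing down it reaches from about 0.25 to 0.8 m from the base axis. Payload 3.9 kg.
Tool frame: the origin (TCP) lies midway between the tips of the shut fingers; the grasp point (between the pads) lies 19 mm behind it (env.grip_point_offset is the z of the grasp point in the tool frame, in m); z points along the fingers, y is the line along which they close (so a half turn about z gives the same grasp; the last joint's range is limited). The gripper opens to 85 mm and grips with 20 to 120 N. Pads are 22 mm wide; open, the fingers measure 114 mm over their backs; the gripper's body (76 mm by 85 mm) begins 54 mm behind the grasp point. The pads swing forward as they close: fully open they stand 13 mm farther back than shut.
Start: joints at [1.239, 0.26, -0.138, 1.173, 0, 1.571], TCP at [0.171, 0.496, 0.231] pointing down, gripper open.
Joint ranges: [-2.78, 2.78], [-0.83, 1.72], [-1.28, 1.37], [-1.9, 2.12], [-1.57, 1.48], [-3.14, 3.14]. Speed limits (rad/s): [2.57, 2.57, 3.14, 3.14, 3.14, 3.14].

### API

Orientations are given as a unit quaternion [w, x, y, z].
In Python, from station import env, cams, workorder, nets gives the robot as it stands.
- The arm moves only by the tool step_arm, never from a script. Its argument "moves" is a list of rows, each an object of numbers: "wx", "wy", "wz": the turn, a rotation vector about the world's x, y, z in degrees; "dx", "dy", "dz": the shift along the world's x, y, z in m; "gripper": the opening, from 0 (shut) to 1 (fully open). A call has 1 to 10 rows; each row is the pose to reach, as a shift and turn from the pose commanded when the call began; what a row does not reach only later rows make up. A row lasts 1/12 s, in which the tool goes at most 41.7 mm and 7.16 degrees, less where a joint would pass 70% of its speed; a pose out of reach is approached as far as the arm can. A call with a gripper value outside its range is refused whole. The fingers move at their own pace and stop on an object; the grip force is fixed at half the most. Time passes only in rows, so rows that repeat a pose let the fingers close. It gives the time, the measured TCP pose, the force, the opening and the grip force at its end, in the units of the state.
- env.get_state(): the state, without advancing time (a new reading comes with each control period).
- cams.get_image(name): name is "scene" or "top"; returns (picture, depth): 384x512x3 uint8, red, green, blue; 384x512 float32, m along the optical axis (not along the pixel's ray), 0 where there is no reading.
- cams.calibration(name): a dict with "fx", "fy", "cx", "cy" (pixels), "extrinsics" (4x4, takes a point from camera to world coordinates). Camera axes: x right, y down, z forward; pixel columns grow to the right and rows downward; lengths in m; the calibration is good to about 2 mm. A picture is of the moment at which its call begins. calibration takes no time and is no camera call.
- workorder.job_done(): hands the job in; it is judged then, once.
Trained networks look in the newest picture that a camera, given by its name, has taken for a name from the list of things; names that differ only in an ending like _2 or _b are one class to them, and where a whole thing is asked for, a point or a joint stands for the part that bears it (a point fixed in the world has none). Each returns a list of dicts, best first, with "conf" (0 to 1); they miss things now and then, are a little off and sometimes report something else, mostly with a low value. They report only what shows in the picture. A call takes as long as a camera call.
- nets.cut_out(name, camera): "region" (384x512 bool, what is visible of it) and "rect" ([left, top, right, bottom] in pixels, round what is visible of it).
The state is a dict: "clock": time; "joint_positions": joint angles; "qd": joint speeds; "effort": joint torques, N m; "position": TCP position; "orientation": TCP orientation; "ft_force": force on the tool from outside, world axes, zero at the start; "moment": the same for the moment, N m; "width": opening from 0.0 (shut) to 1.0 (fully open); "gripper_force": force on a finger pad.
Only numpy, scipy, OpenCV 4.12 (cv2) and the standard library are available. Lean on these libraries where they do the work, as an engineer would, in place of code of your own. Each camera call takes 0.05 s, during which the arm holds its last target. There are 200 camera calls.

## Working session

There is one attempt and no reset: what is moved stays moved. The work goes in short steps, Python scripts to look and compute and a tool call to move; the robot and the scene stay as the last step left them, time stands still between calls to the robot, and variables do not carry over. Pictures are saved under pics/ and viewed, at most 12 in all, crops included, and the job is handed in when it is done.

Besides the shell and the picture viewer there is one more tool, called after ">>>" by a JSON object that holds its "name" and its "arguments", one argument or row to a line. step_arm: Moves the arm, as the interface text tells. Its arguments: {"type":"object","properties":{"moves":{"type":"array","items":{"type":"object","properties":{"wx":{"type":"number"},"wy":{"type":"number"},"wz":{"type":"number"},"dx":{"type":"number"},"dy":{"type":"number"},"dz":{"type":"number"},"gripper":{"type":"number"}}}}},"required":["moves"]}

```bash
mkdir -p pics
cat > h.py <<'E'
import numpy as np, cv2
from station import env, cams, workorder, nets
def cloud(name, d):
    c=cams.calibration(name); v,u=np.mgrid[0:384,0:512]
    P=np.stack([(u-c['cx'])/c['fx']*d,(v-c['cy'])/c['fy']*d,d,np.ones_like(d)],-1)
    return (P@np.array(c['extrinsics']).T)[...,:3]
def snap(name,fn=None):
    im,d=cams.get_image(name)
    if fn: cv2.imwrite('pics/'+fn,im[...,::-1])
    return im,d,cloud(name,d)
E
python3 - <<'E'
from h import *
a,d,P=snap('top'); b,d2,P2=snap('scene')
cv2.imwrite('pics/t1.png',cv2.resize(a[...,::-1],(800,600))); cv2.imwrite('pics/s1.png',cv2.resize(b[...,::-1],(800,600)))
np.savez('a.npz',P=P,d=d,P2=P2,d2=d2,a=a,b=b)
for cam,X,D in(('top',P,d),('scene',P2,d2)):
  print(cam, cams.calibration(cam))
  for n in ['wide_ring','middle_ring','narrow_ring','doll_lid','mallet','dividers','gauge','stand']:
    for r in nets.cut_out(n,cam)[:3]:
      m=r['region']&(D>0); p=X[m]
      print(n,round(r['conf'],2),np.round(r['rect']),m.sum(), np.round(np.median(p,0),3) if m.sum() else '',np.round(p.min(0),3) if m.sum() else '',np.round(p.max(0),3) if m.sum() else '')
print(env.get_state()['clock'],env.grip_point_offset,env.get_state()['orientation'])
E
```

```text
top {'fx': 479.1291681634646, 'fy': 479.1291681634646, 'cx': 254.0414760250089, 'cy': 185.44257339100486, 'extrinsics': array([[ 0.0286702 , -0.98636045,  0.16208357,  0.35428095],
       [-0.99956694, -0.0293656 , -0.00189586,  0.03516643],
       [ 0.00662968, -0.16195902, -0.98677521,  1.50480171],
       [ 0.        ,  0.        ,  0.        ,  1.        ]])}
wide_ring 0.52 [285. 225. 297. 238.] 102 [ 0.45  -0.085  0.011] [ 0.428 -0.106  0.002] [ 0.472 -0.065  0.02 ]
middle_ring 0.48 [343. 228. 356. 240.] 118 [ 0.455 -0.268  0.012] [ 0.437 -0.291 -0.002] [ 0.474 -0.248  0.021]
narrow_ring 0.42 [333. 166. 351. 183.] 149 [ 0.647 -0.239  0.011] [ 0.625 -0.259 -0.005] [ 0.668 -0.217  0.023]
doll_lid 0.81 [158. 217. 173. 234.] 296 [0.463 0.302 0.023] [0.438 0.276 0.006] [0.495 0.338 0.057]
mallet 0.79 [122. 134. 148. 165.] 727 [0.685 0.395 0.103] [ 0.656  0.366 -0.006] [0.759 0.474 0.213]
mallet 0.64 [395. 177. 418. 229.] 551 [ 0.574 -0.441  0.02 ] [ 0.473 -0.473 -0.007] [ 0.643 -0.414  0.055]
dividers 0.72 [276. 106. 304. 162.] 192 [ 0.784 -0.092  0.006] [ 0.686 -0.117 -0.005] [ 0.87
[... 1135 characters left out ...]
ng 0.48 [170. 241. 184. 254.] 167 [ 0.652 -0.235  0.01 ] [ 0.624 -0.256 -0.002] [ 0.671 -0.215  0.015]
doll_lid 0.7 [312. 156. 330. 174.] 247 [0.479 0.304 0.021] [ 0.39   0.278 -0.003] [0.498 0.361 0.055]
mallet 0.72 [373. 148. 402. 211.] 1150 [0.711 0.397 0.09 ] [ 0.492  0.369 -0.003] [0.737 0.608 0.21 ]
dividers 0.68 [233. 241. 264. 293.] 162 [ 0.787 -0.077  0.006] [ 0.686 -0.116 -0.002] [ 0.877 -0.034  0.015]
gauge 0.91 [ 84. 227. 108. 272.] 548 [ 0.6   -0.44   0.021] [ 0.478 -0.472 -0.004] [ 0.648 -0.411  0.049]
stand 0.78 [339. 114. 390. 175.] 1643 [0.44  0.489 0.047] [ 0.173  0.467 -0.004] [0.567 0.607 0.087]
0.9 -0.0187 [-7.51888645e-06  1.65154135e-01  9.86267769e-01 -1.18311465e-06]
```

View pics/t1.png

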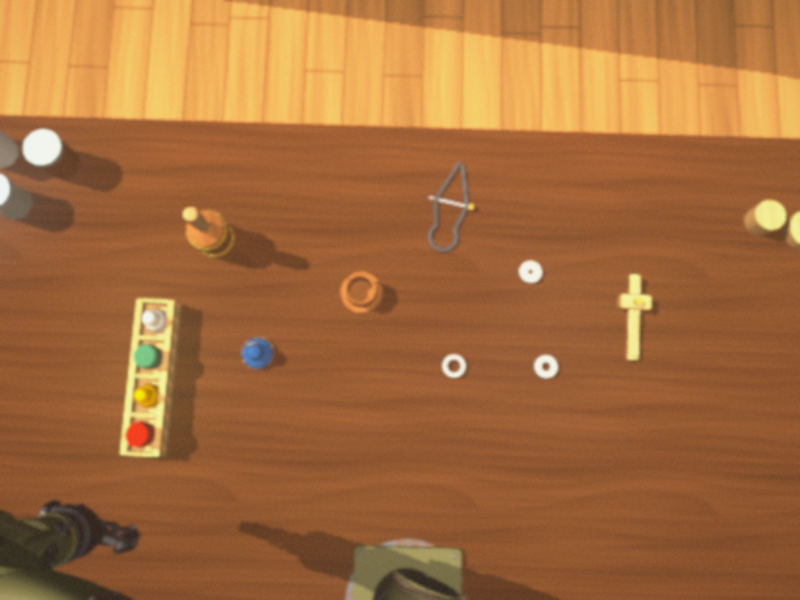

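Run:
```python
from h import *
z=np.load('a.npz')
def crop(im,x0,y0,w,h,s): return cv2.resize(im[y0:y0+h,x0:x0+w,::-1],(w*s,h*s),interpolation=cv2.INTER_CUBIC)
a,b=z['a'],z['b']
t=[crop(a,x,y,32,32,6) for x,y in((275,215),(334,218),(326,158),(150,210))]
s=[crop(b,x,y,32,32,6) for x,y in((194,178),(135,195),(161,232),(305,150))]
cv2.imwrite('pics/c1.png',np.vstack([np.hstack(t),np.hstack(s)]))
# fits
from scipy.optimize import least_squares
for cam in('','2'):
  P=z['P'+cam]
  for n,c,zl,r in (('wide',(.451,-.084),(.0075,.018),.0225),('mid',(.457,-.267),(.0075,.018),.0225),('nar',(.648,-.237),(.0075,.018),.0225),('lidsh',(.468,.303),(.005,.013),.031),('lidhead',(.468,.303),(.033,.06),.0165),('keep',(.605,.105),(.044,.058),.031)):
    q=P[(np.hypot(P[...,0]-c[0],P[...,1]-c[1])<r+.025)&(P[...,2]>zl[0])&(P[...,2]<zl[1])]
    (x,y),rr=cv2.minEnclosingCircle(q[:,:2].astype(np.float32)) if len(q) else ((0,0),0)
    print(cam,n,len(q),np.round([x,y,rr,(q[:,2].mean() if len(q) else 0)],4),np.round(q.mean(0),4))
```

```text
wide 95 [ 0.46   -0.0808  0.0382  0.0118] [ 0.4513 -0.0855  0.0118]
 mid 121 [ 0.4594 -0.2735  0.0367  0.0119] [ 0.4557 -0.2692  0.0119]
 nar 137 [ 0.6424 -0.2403  0.0442  0.0116] [ 0.6459 -0.2382  0.0116]
 lidsh 58 [0.4681 0.3023 0.0556 0.0081] [0.4686 0.3034 0.0081]
 lidhead 101 [0.4658 0.3069 0.0173 0.0488] [0.465  0.3052 0.0488]
 keep 107 [0.5948 0.1037 0.0312 0.0492] [0.5949 0.1043 0.0492]
2 wide 67 [ 0.4536 -0.0816  0.0235  0.0106] [ 0.4542 -0.0826  0.0106]
2 mid 94 [ 0.4585 -0.2659  0.0238  0.0104] [ 0.4584 -0.2654  0.0104]
2 nar 147 [ 0.6479 -0.2355  0.0246  0.0107] [ 0.6502 -0.2346  0.0107]
2 lidsh 43 [0.4678 0.3086 0.0323 0.0097] [0.4844 0.3015 0.0097]
2 lidhead 76 [0.4735 0.3101 0.0184 0.0447] [0.4749 0.3069 0.0447]
2 keep 98 [0.5963 0.1095 0.0349 0.0476] [0.5954 0.1085 0.0476]
```

View pics/c1.png

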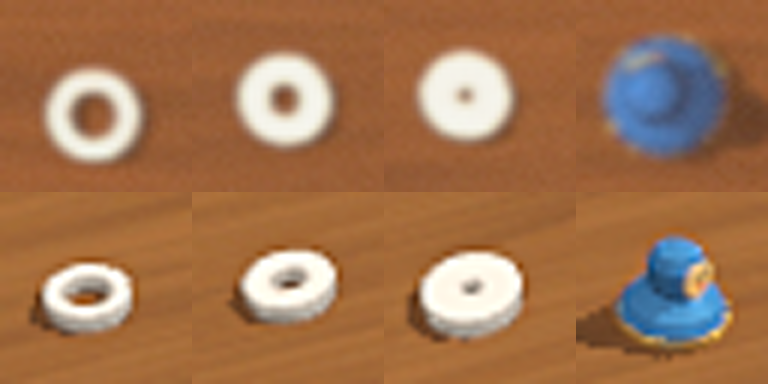

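t1 shows the keeper at (361,292), the lid at (257,353), and the wide, middle and narrow rings at (453,366), (546,366) and (530,271). The crops confirm which bore is which. Next I'll refine the centres by silhouette.

```bash
cat >> h.py <<'E'
from scipy.optimize import least_squares
def sil(cam,x,y,cyl):
    # area centroid of the projected hull of stacked discs [(r,z)]
    c=cams.calibration(cam); E=np.linalg.inv(np.array(c['extrinsics'])); t=np.linspace(0,2*np.pi,90)
    p=np.vstack([np.c_[x+r*np.cos(t),y+r*np.sin(t),np.full(90,z),np.ones(90)] for r,z in cyl])@E.T
    uv=np.c_[c['fx']*p[:,0]/p[:,2]+c['cx'],c['fy']*p[:,1]/p[:,2]+c['cy']].astype(np.float32)
    m=cv2.moments(cv2.convexHull(uv)); return np.array([m['m10'],m['m01']])/m['m00'],m['m00']
def locate(cam,mask,cyl,x0):
    cs,_=cv2.findContours(mask.astype(np.uint8),cv2.RETR_EXTERNAL,cv2.CHAIN_APPROX_NONE)
    k=max(cs,key=cv2.contourArea); f=np.zeros(mask.shape,np.uint8); cv2.drawContours(f,[cv2.convexHull(k)],-1,1,-1)
    v,u=np.nonzero(f); m=np.array([u.mean(),v.mean()])
    s=least_squares(lambda q:sil(cam,q[0],q[1],cyl)[0]-m,x0)
    return s.x,len(u),sil(cam,*s.x,cyl)[1]
RING=[(.0225,0),(.0225,.012)]; 
def colmask(im,kind,cam,xy,rad=25):
    h=cv2.cvtColor(im,cv2.COLOR_RGB2HSV).astype(int); u,v=sil(cam,*xy,RING)[0]
    V,U=np.mgrid[0:384,0:512]; w=np.hypot(U-u,V-v)<rad
    if kind=='white': return w&(h[...,1]<75)&(h[...,2]>110)
    if kind=='blue': return w&(h[...,0]>95)&(h[...,0]<130)&(h[...,1]>90)
E
python3 - <<'E'
from h import *
z=np.load('a.npz')
for cam,im,P in(('top',z['a'],z['P']),('scene',z['b'],z['P2'])):
  for n,c in(('wide',(.453,-.083)),('mid',(.457,-.267)),('nar',(.647,-.237))):
    print(cam,n,locate(cam,colmask(im,'white',cam,c,14),RING,c))
  c=(.468,.305); print(cam,'lid',locate(cam,colmask(im,'blue',cam,c,18),[(.031,.006),(.031,.012),(.0165,.044),(.008,.054)],c))
  c=(.5955,.106); m=(np.hypot(P[...,0]-c[0],P[...,1]-c[1])<.036)&(P[...,2]>.035)&(P[...,2]<.06)
  # sharper: gray profile of rim
  print(cam,'keep depth',locate(cam,m,[(.031,.05),(.031,.04)],c))
u,v=sil('top',.5955,.106,RING)[0];print(u,v); a=z['a']
k=cv2.resize(a[170:206,212:250,::-1],None,fx=8,fy=8,interpolation=cv2.INTER_CUBIC)
b=z['b'][185:226,260:302,::-1];b=cv2.resize(b,(k.shape[1],k.shape[0]),interpolation=cv2.INTER_CUBIC)
cv2.imwrite('pics/k1.png',np.hstack([k,b]))
E
```

```text
top wide (array([ 0.45070403, -0.0847755 ]), 196, 169.46729137795046)
top mid (array([ 0.45542297, -0.26838628]), 201, 175.20680396375246)
top nar (array([ 0.64686987, -0.23818643]), 179, 167.55134726548567)
top lid (array([0.46437422, 0.30854668]), 237, 318.6392850354314)
top keep depth (array([0.59409409, 0.10450662]), 329, 323.38537871371955)
scene wide (array([ 0.45279436, -0.08213489]), 140, 139.92318578262348)
scene mid (array([ 0.45801576, -0.26623462]), 156, 155.69238330156077)
scene nar (array([ 0.6481004 , -0.23521646]), 197, 199.23321713798214)
scene lid (array([0.46460275, 0.31123661]), 216, 248.07357290876098)
scene keep depth (array([0.59998444, 0.10726001]), 294, 264.0990679070819)
230.72962821930375 186.28818592128127
```

View pics/k1.png

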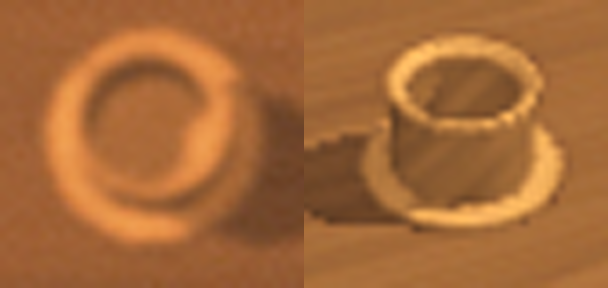

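Run:
```python
from h import *
for cam,u,v in(('scene',281.7,196.3),('top',230.9,183.7)):
  c=cams.calibration(cam);E=np.array(c['extrinsics']);r=E[:3,:3]@np.array([(u-c['cx'])/c['fx'],(v-c['cy'])/c['fy'],1]);o=E[:3,3]
  print(cam,o+r*(.05-o[2])/r[2])
z=np.load('a.npz')
for cam,im in(('top',z['a']),('scene',z['b'])):
  h=cv2.cvtColor(im,cv2.COLOR_RGB2HSV).astype(int);u,v=sil(cam,.465,.308,[(.0165,.031),(.0165,.044)])[0]
  V,U=np.mgrid[0:384,0:512]; m=(np.hypot(U-u,V-v)<18)&(h[...,0]>95)&(h[...,0]<130)&(h[...,1]>60)
  r=np.nonzero(m); print(cam,u,v,r[1].min(),r[1].max(),r[0].min(),r[0].max())
s=env.get_state();print(s['position'],s['orientation'])
from scipy.spatial.transform import Rotation as R
q=s['orientation'];print(R.from_quat([q[1],q[2],q[3],q[0]]).as_matrix().round(3))
```

```text
scene [0.59871755 0.10730342 0.05      ]
top [0.59655391 0.10372388 0.05      ]
top 162.6966301401354 224.81497125601064 155 173 217 234
scene 320.48400605364753 162.04691515014528 312 329 158 174
[0.17100959 0.49635874 0.23130193] [-7.51888645e-06  1.65154135e-01  9.86267769e-01 -1.18311465e-06]
[[-0.945  0.326 -0.   ]
 [ 0.326  0.945  0.   ]
 [ 0.    -0.    -1.   ]]
```

k1 puts the keeper rim's centre at about (22,12) px of the right crop. Averaging the two cameras gives keeper (.5976,.1055), narrow ring (.6475,-.2367), middle (.4567,-.2673), wide (.4517,-.0835) and lid (.466,.3085).

>>> {"name": "step_arm", "arguments": {
  "moves": [
    {"dx": 0.4765, "dy": -0.733, "wz": -60, "gripper": 1},
    {"dx": 0.4765, "dy": -0.733, "wz": -60, "gripper": 1},
    {"dx": 0.4765, "dy": -0.733, "wz": -60, "gripper": 1},
    {"dx": 0.4765, "dy": -0.733, "wz": -60, "gripper": 1},
    {"dx": 0.4765, "dy": -0.733, "wz": -60, "gripper": 1},
    {"dx": 0.4765, "dy": -0.733, "wz": -60, "gripper": 1},
    {"dx": 0.4765, "dy": -0.733, "wz": -60, "gripper": 1},
    {"dx": 0.4765, "dy": -0.733, "wz": -60, "gripper": 1},
    {"dx": 0.4765, "dy": -0.733, "wz": -60, "gripper": 1},
    {"dx": 0.4765, "dy": -0.733, "wz": -60, "gripper": 1}
  ]
}}

```text
validation failed for argument at $.mo...
```

>>> {"name": "step_arm", "arguments": {
  "moves": [
    {"dx": 0.4765, "dy": -0.733, "dz": 0.0, "wx": 0.0, "wy": 0.0, "wz": -60.0, "gripper": 1.0}
  ]
}}

```text
clock: 0.98
position: [0.1923, 0.4666, 0.2311]
orientation: [-0.001, 0.224, 0.974, 0.002]
ft_force: [1.6, 1.0, -0.1]
width: 0.996
gripper_force: 0.0
```

>>> {"name": "step_arm", "arguments": {
  "moves": [
    {"dx": 0.454, "dy": -0.698, "dz": 0, "wx": 0, "wy": 0, "wz": -53, "gripper": 1},
    {"dx": 0.454, "dy": -0.698, "dz": 0, "wx": 0, "wy": 0, "wz": -53, "gripper": 1},
    {"dx": 0.454, "dy": -0.698, "dz": 0, "wx": 0, "wy": 0, "wz": -53, "gripper": 1},
    {"dx": 0.454, "dy": -0.698, "dz": 0, "wx": 0, "wy": 0, "wz": -53, "gripper": 1},
    {"dx": 0.454, "dy": -0.698, "dz": 0, "wx": 0, "wy": 0, "wz": -53, "gripper": 1},
    {"dx": 0.454, "dy": -0.698, "dz": 0, "wx": 0, "wy": 0, "wz": -53, "gripper": 1},
    {"dx": 0.454, "dy": -0.698, "dz": 0, "wx": 0, "wy": 0, "wz": -53, "gripper": 1},
    {"dx": 0.454, "dy": -0.698, "dz": 0, "wx": 0, "wy": 0, "wz": -53, "gripper": 1},
    {"dx": 0.454, "dy": -0.698, "dz": 0, "wx": 0, "wy": 0, "wz": -53, "gripper": 1},
    {"dx": 0.454, "dy": -0.698, "dz": 0, "wx": 0, "wy": 0, "wz": -53, "gripper": 1}
  ]
}}

```text
clock: 1.82
position: [0.4217, 0.1102, 0.2316]
orientation: [0.0, 0.637, 0.771, 0.0]
ft_force: [1.1, 0.1, 0.0]
width: 1.005
gripper_force: 0.0
```

>>> {"name": "step_arm", "arguments": {
  "moves": [
    {"dx": 0.225, "dy": -0.346, "dz": -0.131, "wx": 0, "wy": 0, "wz": 0, "gripper": 1},
    {"dx": 0.225, "dy": -0.346, "dz": -0.131, "wx": 0, "wy": 0, "wz": 0, "gripper": 1},
    {"dx": 0.225, "dy": -0.346, "dz": -0.131, "wx": 0, "wy": 0, "wz": 0, "gripper": 1},
    {"dx": 0.225, "dy": -0.346, "dz": -0.131, "wx": 0, "wy": 0, "wz": 0, "gripper": 1},
    {"dx": 0.225, "dy": -0.346, "dz": -0.131, "wx": 0, "wy": 0, "wz": 0, "gripper": 1},
    {"dx": 0.225, "dy": -0.346, "dz": -0.131, "wx": 0, "wy": 0, "wz": 0, "gripper": 1},
    {"dx": 0.225, "dy": -0.346, "dz": -0.131, "wx": 0, "wy": 0, "wz": 0, "gripper": 1},
    {"dx": 0.225, "dy": -0.346, "dz": -0.131, "wx": 0, "wy": 0, "wz": 0, "gripper": 1},
    {"dx": 0.225, "dy": -0.346, "dz": -0.131, "wx": 0, "wy": 0, "wz": 0, "gripper": 1},
    {"dx": 0.225, "dy": -0.346, "dz": -0.131, "wx": 0, "wy": 0, "wz": 0, "gripper": 1}
  ]
}}

```text
clock: 2.65
position: [0.6382, -0.2227, 0.1044]
orientation: [-0.0, 0.637, 0.771, 0.0]
ft_force: [0.7, 0.7, 0.1]
width: 0.997
gripper_force: 0.0
```

>>> {"name": "step_arm", "arguments": {
  "moves": [
    {"dx": 0, "dy": 0, "dz": 0, "wx": 0, "wy": 0, "wz": 0, "gripper": 1},
    {"dx": 0, "dy": 0, "dz": 0, "wx": 0, "wy": 0, "wz": 0, "gripper": 1}
  ]
}}

```text
clock: 2.82
position: [0.6373, -0.2226, 0.1029]
orientation: [-0.001, 0.638, 0.77, -0.0]
ft_force: [-1.0, 0.4, 0.7]
width: 1.001
gripper_force: 0.0
```

>>> {"name": "step_arm", "arguments": {
  "moves": [
    {"dx": 0.01, "dy": -0.014, "dz": -0.02, "wx": 0, "wy": 0, "wz": 0, "gripper": 1},
    {"dx": 0.01, "dy": -0.014, "dz": -0.055, "wx": 0, "wy": 0, "wz": 0, "gripper": 1},
    {"dx": 0.01, "dy": -0.014, "dz": -0.085, "wx": 0, "wy": 0, "wz": 0, "gripper": 1},
    {"dx": 0.01, "dy": -0.014, "dz": -0.09, "wx": 0, "wy": 0, "wz": 0, "gripper": 1},
    {"dx": 0.01, "dy": -0.014, "dz": -0.09, "wx": 0, "wy": 0, "wz": 0, "gripper": 1},
    {"dx": 0.01, "dy": -0.014, "dz": -0.09, "wx": 0, "wy": 0, "wz": 0, "gripper": 1}
  ]
}}

```text
clock: 3.32
position: [0.6477, -0.2341, 0.0168]
orientation: [0.0, 0.637, 0.771, 0.0]
ft_force: [0.2, -0.2, 0.7]
width: 0.997
gripper_force: 0.0
```

Run:
```python
from h import *
for i in range(2): im,d,P=snap('scene')
s=env.get_state(); print(s['position'],s['clock'])
u,v=sil('scene',.6475,-.2367,RING)[0];u,v=int(u),int(v)
cv2.imwrite('pics/g1.png',cv2.resize(im[v-50:v+30,u-50:u+50,::-1],None,fx=6,fy=6,interpolation=cv2.INTER_CUBIC))
```

```text
[ 0.6492043  -0.23492372  0.01815135] 3.4167
```

View pics/g1.png

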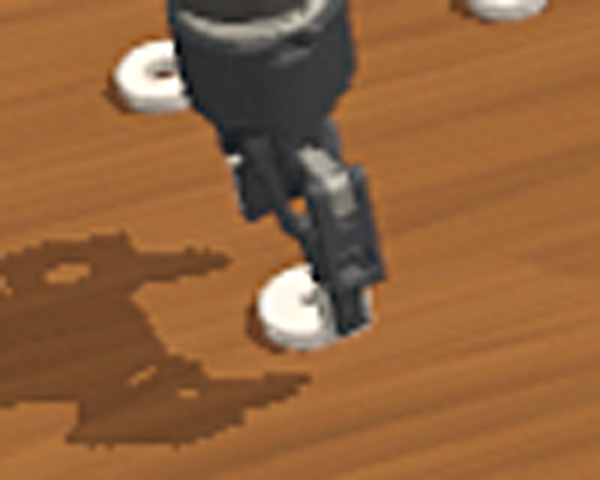

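g1 shows the front finger at about (349,325) and the ring centred near (315,307). That offset looks smaller than I expected, so I'll check it against depth.

Run:
```python
from h import *
out=[]
for cam in('scene','top'):
  im,d,P=snap(cam); s=env.get_state(); p=np.array(s['position'])
  ax=np.array([np.cos(np.radians(11)),np.sin(np.radians(11))]); n=np.array([-ax[1],ax[0]])
  q=P[(d>0)&(np.hypot(P[...,0]-.6475,P[...,1]+.236)<.09)&(P[...,2]>.022)&(P[...,2]<.085)]
  a=(q[:,:2]-p[:2])@ax; b=(q[:,:2]-p[:2])@n
  print(cam,p)
  for lo in np.arange(.02,.085,.01):
    k=(q[:,2]>lo)&(q[:,2]<lo+.01)
    for sg in(-1,1):
      kk=k&(a*sg>.02)
      if kk.sum()>2: print(round(lo,3),sg,kk.sum(),'along',np.round([a[kk].min(),a[kk].max()],3),'across',np.round(np.percentile(b[kk],[5,50,95]),3))
```

```text
scene [ 0.64932061 -0.23506331  0.01818963]
0.03 -1 16 along [-0.046 -0.04 ] across [-0.009 -0.003  0.004]
0.03 1 12 along [0.043 0.054] across [-0.01  -0.007  0.008]
0.04 -1 12 along [-0.048 -0.04 ] across [-0.01  -0.004 -0.   ]
0.04 1 23 along [0.048 0.059] across [-0.009 -0.002  0.011]
0.05 -1 10 along [-0.053 -0.04 ] across [-0.01  -0.008 -0.001]
0.05 1 21 along [0.043 0.059] across [-0.01  -0.001  0.007]
0.06 -1 11 along [-0.048 -0.039] across [-0.01  -0.007 -0.004]
0.06 1 5 along [0.046 0.058] across [-0.011 -0.01  -0.006]
0.07 -1 4 along [-0.053 -0.042] across [-0.012 -0.008 -0.005]
0.07 1 16 along [0.045 0.075] across [-0.012 -0.01   0.01 ]
0.08 1 26 along [0.04  0.076] across [-0.011 -0.     0.012]
top [ 0.64916313 -0.23510101  0.01794567]
0.07 1 5 along [0.048 0.063] across [-0.003 -0.001  0.009]
0.08 1 16 along [0.045 0.067] across [-0.005  0.003  0.009]
```

Fingers agree with the reported TCP within 1 mm and straddle the ring. I'll lower and grip.

>>> {"name": "step_arm", "arguments": {
  "moves": [
    {"dx": -0.001, "dy": 0, "dz": -0.014, "wx": 0, "wy": 0, "wz": 0, "gripper": 1},
    {"dx": -0.001, "dy": 0, "dz": -0.014, "wx": 0, "wy": 0, "wz": 0, "gripper": 1},
    {"dx": -0.001, "dy": 0, "dz": -0.014, "wx": 0, "wy": 0, "wz": 0, "gripper": 0.3},
    {"dx": -0.001, "dy": 0, "dz": -0.014, "wx": 0, "wy": 0, "wz": 0, "gripper": 0.3},
    {"dx": -0.001, "dy": 0, "dz": -0.014, "wx": 0, "wy": 0, "wz": 0, "gripper": 0.3},
    {"dx": -0.001, "dy": 0, "dz": -0.014, "wx": 0, "wy": 0, "wz": 0, "gripper": 0.3},
    {"dx": -0.001, "dy": 0, "dz": -0.014, "wx": 0, "wy": 0, "wz": 0, "gripper": 0.3},
    {"dx": -0.001, "dy": 0, "dz": -0.014, "wx": 0, "wy": 0, "wz": 0, "gripper": 0.3}
  ]
}}

```text
clock: 4.18
position: [0.6473, -0.2351, 0.0025]
orientation: [0.001, 0.637, 0.771, 0.0]
ft_force: [-0.1, -0.6, 6.3]
width: 0.492
gripper_force: 61.4
```

>>> {"name": "step_arm", "arguments": {
  "moves": [
    {"dx": 0, "dy": 0, "dz": 0.02, "wx": 0, "wy": 0, "wz": 0, "gripper": 0.3},
    {"dx": 0, "dy": 0, "dz": 0.05, "wx": 0, "wy": 0, "wz": 0, "gripper": 0.3},
    {"dx": 0, "dy": 0, "dz": 0.09, "wx": 0, "wy": 0, "wz": 0, "gripper": 0.3},
    {"dx": 0, "dy": 0, "dz": 0.1, "wx": 0, "wy": 0, "wz": 0, "gripper": 0.3},
    {"dx": 0, "dy": 0, "dz": 0.1, "wx": 0, "wy": 0, "wz": 0, "gripper": 0.3}
  ]
}}

```text
clock: 4.6
position: [0.6494, -0.2359, 0.1055]
orientation: [0.004, 0.637, 0.771, 0.001]
ft_force: [0.1, -0.5, -1.2]
width: 0.491
gripper_force: 61.3
```

Run:
```python
from h import *
im,d,P=snap('scene')
s=env.get_state(); print(s['position'],s['clock'],s['width'],s['gripper_force'],s['ft_force'])
x,y,z=s['position']; u,v=sil('scene',x,y,[(.0225,z-.003),(.0225,z+.009)])[0];print(u,v)
u0,v0=int(u)-40,int(v)-40
cv2.imwrite('pics/g2.png',cv2.resize(im[v0:v0+64,u0:u0+80,::-1],None,fx=8,fy=8,interpolation=cv2.INTER_CUBIC))
```

```text
[ 0.64761754 -0.23523773  0.10259667] 4.65 0.49086674009004416 61.318315118551254 [-0.10969257 -0.06376043 -2.31742673]
170.12620518960418 221.48161219136063
```

View pics/g2.png

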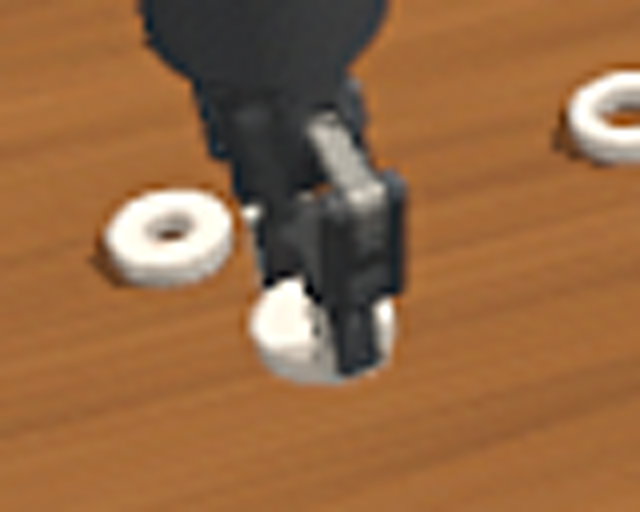

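g2 shows the ring held level; its hull centre (322,328) matches the TCP's predicted (325,327). Next, the keeper.

>>> {"name": "step_arm", "arguments": {
  "moves": [
    {"dx": -0.0495, "dy": 0.3415, "dz": 0, "wx": 0, "wy": 0, "wz": 0, "gripper": 0.3},
    {"dx": -0.0495, "dy": 0.3415, "dz": 0, "wx": 0, "wy": 0, "wz": 0, "gripper": 0.3},
    {"dx": -0.0495, "dy": 0.3415, "dz": 0, "wx": 0, "wy": 0, "wz": 0, "gripper": 0.3},
    {"dx": -0.0495, "dy": 0.3415, "dz": 0, "wx": 0, "wy": 0, "wz": 0, "gripper": 0.3},
    {"dx": -0.0495, "dy": 0.3415, "dz": 0, "wx": 0, "wy": 0, "wz": 0, "gripper": 0.3},
    {"dx": -0.0495, "dy": 0.3415, "dz": 0, "wx": 0, "wy": 0, "wz": 0, "gripper": 0.3},
    {"dx": -0.0495, "dy": 0.3415, "dz": 0, "wx": 0, "wy": 0, "wz": 0, "gripper": 0.3},
    {"dx": -0.0495, "dy": 0.3415, "dz": 0, "wx": 0, "wy": 0, "wz": 0, "gripper": 0.3},
    {"dx": -0.0495, "dy": 0.3415, "dz": 0, "wx": 0, "wy": 0, "wz": 0, "gripper": 0.3},
    {"dx": -0.0495, "dy": 0.3415, "dz": 0, "wx": 0, "wy": 0, "wz": 0, "gripper": 0.3}
  ]
}}

```text
clock: 5.48
position: [0.5942, 0.1101, 0.0985]
orientation: [-0.002, 0.635, 0.772, -0.002]
ft_force: [0.7, -1.1, -2.0]
width: 0.494
gripper_force: 61.3
```

>>> {"name": "step_arm", "arguments": {
  "moves": [
    {"dx": 0, "dy": 0, "dz": -0.02, "wx": 0, "wy": 0, "wz": 0, "gripper": 0.3},
    {"dx": 0, "dy": 0, "dz": -0.035, "wx": 0, "wy": 0, "wz": 0, "gripper": 0.3},
    {"dx": 0, "dy": 0, "dz": -0.035, "wx": 0, "wy": 0, "wz": 0, "gripper": 0.3},
    {"dx": 0, "dy": 0, "dz": -0.035, "wx": 0, "wy": 0, "wz": 0, "gripper": 0.3}
  ]
}}

```text
clock: 5.82
position: [0.5948, 0.1053, 0.0639]
orientation: [-0.002, 0.638, 0.77, -0.002]
ft_force: [0.3, 1.2, -1.7]
width: 0.492
gripper_force: 61.3
```

Run:
```python
from h import *
im,d,P=snap('scene'); b,d2,P2=snap('top')
ps=[env.get_state()]; print(ps[0]['position'],ps[0]['clock'],ps[0]['width'],ps[0]['ft_force'])
k=cv2.resize(im[165:235,235:315,::-1],None,fx=5,fy=5,interpolation=cv2.INTER_CUBIC)
k2=cv2.resize(b[150:220,190:270,::-1],None,fx=5,fy=5,interpolation=cv2.INTER_CUBIC)
cv2.imwrite('pics/g3.png',np.hstack([k,k2]))
```

```text
[0.59695146 0.10581266 0.06606183] 5.9167 0.4890622917409152 [-0.14648075  0.20922319 -1.4350545 ]
```

View pics/g3.png

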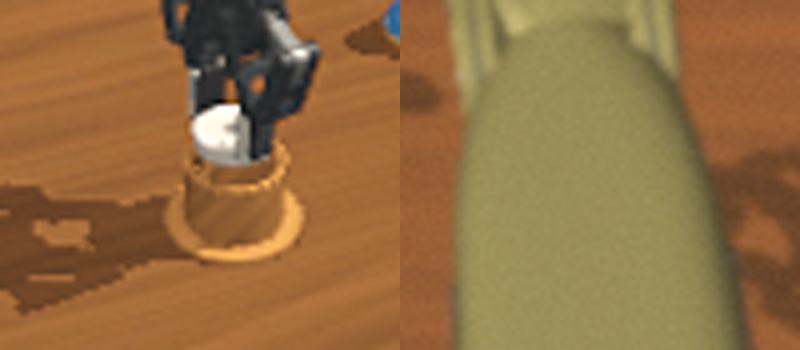

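g3 shows the ring above the mouth, about 2–3 mm left of the rim centre (232 against 238). I'll correct that and lower.

>>> {"name": "step_arm", "arguments": {
  "moves": [
    {"dx": 0.0015, "dy": 0.002, "dz": -0.008, "wx": 0, "wy": 0, "wz": 0, "gripper": 0.3},
    {"dx": 0.0015, "dy": 0.002, "dz": -0.015, "wx": 0, "wy": 0, "wz": 0, "gripper": 0.3},
    {"dx": 0.0015, "dy": 0.002, "dz": -0.015, "wx": 0, "wy": 0, "wz": 0, "gripper": 0.3},
    {"dx": 0.0015, "dy": 0.002, "dz": -0.015, "wx": 0, "wy": 0, "wz": 0, "gripper": 0.3},
    {"dx": 0.0015, "dy": 0.002, "dz": -0.015, "wx": 0, "wy": 0, "wz": 0, "gripper": 0.3}
  ]
}}

```text
clock: 6.33
position: [0.5984, 0.1087, 0.0512]
orientation: [-0.0, 0.637, 0.771, -0.0]
ft_force: [0.1, 0.9, -1.7]
width: 0.491
gripper_force: 61.3
```

Run:
```python
from h import *
im,d,P=snap('scene')
s=env.get_state();print(s['position'],s['ft_force'],s['moment'])
```

```text
[0.59853016 0.10872497 0.05144029] [ 0.33918583  0.59453594 -1.52031567] [-0.00148874  0.00451272 -0.03581241]
```

>>> {"name": "step_arm", "arguments": {
  "moves": [
    {"dx": 0, "dy": -0.001, "dz": -0.002, "wx": 0, "wy": 0, "wz": 0, "gripper": 0.3},
    {"dx": 0, "dy": -0.001, "dz": -0.002, "wx": 0, "wy": 0, "wz": 0, "gripper": 0.3},
    {"dx": 0, "dy": -0.001, "dz": -0.002, "wx": 0, "wy": 0, "wz": 0, "gripper": 0.3}
  ]
}}

```text
clock: 6.63
position: [0.5983, 0.1076, 0.0493]
orientation: [-0.0, 0.637, 0.771, -0.0]
ft_force: [-0.3, -0.1, -0.1]
width: 0.489
gripper_force: 61.3
```

>>> {"name": "step_arm", "arguments": {
  "moves": [
    {"dx": 0, "dy": 0, "dz": 0, "wx": 0, "wy": 0, "wz": 0, "gripper": 0.9},
    {"dx": 0, "dy": 0, "dz": 0, "wx": 0, "wy": 0, "wz": 0, "gripper": 0.9},
    {"dx": 0, "dy": 0, "dz": 0, "wx": 0, "wy": 0, "wz": 0, "gripper": 0.9},
    {"dx": 0, "dy": 0, "dz": 0, "wx": 0, "wy": 0, "wz": 0, "gripper": 0.9},
    {"dx": 0, "dy": 0, "dz": 0.03, "wx": 0, "wy": 0, "wz": 0, "gripper": 1},
    {"dx": 0, "dy": 0, "dz": 0.06, "wx": 0, "wy": 0, "wz": 0, "gripper": 1},
    {"dx": 0, "dy": 0, "dz": 0.06, "wx": 0, "wy": 0, "wz": 0, "gripper": 1}
  ]
}}

```text
clock: 7.22
position: [0.6024, 0.1084, 0.1151]
orientation: [0.003, 0.637, 0.771, 0.004]
ft_force: [1.3, 0.5, 0.4]
width: 1.0
gripper_force: 0.0
```

```bash
cat > chk.py <<'E'
from h import *
im,d,P=snap('scene')
s=env.get_state();print(s['position'],s['clock'],s['ft_force'])
q=P[(np.hypot(P[...,0]-.598,P[...,1]-.107)<.019)]
q=q[(q[:,2]<.07)]
print(np.histogram(q[:,2],bins=np.arange(-.005,.071,.005)))
E
python3 chk.py
```

```text
[0.60149812 0.10826899 0.11294875] 7.2667 [-0.08263511  1.04402291 -0.06110582]
(array([0, 0, 0, 0, 1, 0, 0, 0, 0, 0, 0, 0, 0, 0, 0]), array([-0.005,  0.   ,  0.005,  0.01 ,  0.015,  0.02 ,  0.025,  0.03 ,
        0.035,  0.04 ,  0.045,  0.05 ,  0.055,  0.06 ,  0.065,  0.07 ]))
```

>>> {"name": "step_arm", "arguments": {
  "moves": [
    {"dx": -0.1405, "dy": -0.374, "dz": 0, "wx": 0, "wy": 0, "wz": 0, "gripper": 1},
    {"dx": -0.1405, "dy": -0.374, "dz": 0, "wx": 0, "wy": 0, "wz": 0, "gripper": 1},
    {"dx": -0.1405, "dy": -0.374, "dz": 0, "wx": 0, "wy": 0, "wz": 0, "gripper": 1},
    {"dx": -0.1405, "dy": -0.374, "dz": 0, "wx": 0, "wy": 0, "wz": 0, "gripper": 1},
    {"dx": -0.1405, "dy": -0.374, "dz": 0, "wx": 0, "wy": 0, "wz": 0, "gripper": 1},
    {"dx": -0.1405, "dy": -0.374, "dz": 0, "wx": 0, "wy": 0, "wz": 0, "gripper": 1},
    {"dx": -0.1405, "dy": -0.374, "dz": 0, "wx": 0, "wy": 0, "wz": 0, "gripper": 1},
    {"dx": -0.1405, "dy": -0.374, "dz": 0, "wx": 0, "wy": 0, "wz": 0, "gripper": 1},
    {"dx": -0.1405, "dy": -0.374, "dz": 0, "wx": 0, "wy": 0, "wz": 0, "gripper": 1},
    {"dx": -0.1405, "dy": -0.374, "dz": 0, "wx": 0, "wy": 0, "wz": 0, "gripper": 1}
  ]
}}

```text
clock: 8.1
position: [0.4558, -0.2695, 0.1086]
orientation: [-0.0, 0.638, 0.77, -0.001]
ft_force: [-0.7, -0.3, -0.1]
width: 1.003
gripper_force: 0.0
```

>>> {"name": "step_arm", "arguments": {
  "moves": [
    {"dx": 0, "dy": 0, "dz": -0.03, "wx": 0, "wy": 0, "wz": 0, "gripper": 1},
    {"dx": 0, "dy": 0, "dz": -0.06, "wx": 0, "wy": 0, "wz": 0, "gripper": 1},
    {"dx": 0, "dy": 0, "dz": -0.07, "wx": 0, "wy": 0, "wz": 0, "gripper": 1},
    {"dx": 0, "dy": 0, "dz": -0.07, "wx": 0, "wy": 0, "wz": 0, "gripper": 1},
    {"dx": 0, "dy": 0, "dz": -0.07, "wx": 0, "wy": 0, "wz": 0, "gripper": 1}
  ]
}}

```text
clock: 8.52
position: [0.4573, -0.2656, 0.0388]
orientation: [-0.001, 0.637, 0.771, -0.0]
ft_force: [-0.7, -1.2, -0.2]
width: 1.0
gripper_force: 0.0
```

```bash
python3 chk.py
python3 - <<'E'
from h import *
im,d,P=snap('scene'); print(env.get_state()['position'])
for n,c in(('mid',(.458,-.2662)),('wide',(.4528,-.0821))): print(locate('scene',colmask(im,'white','scene',c,12),RING,c))
E
```

```text
[ 0.45839643 -0.26612507  0.0397679 ] 8.5667 [ 0.47794552 -0.20691759  0.25797541]
(array([0, 0, 0, 0, 1, 0, 0, 0, 0, 0, 0, 0, 0, 0, 0]), array([-0.005,  0.   ,  0.005,  0.01 ,  0.015,  0.02 ,  0.025,  0.03 ,
        0.035,  0.04 ,  0.045,  0.05 ,  0.055,  0.06 ,  0.065,  0.07 ]))
[ 0.45904311 -0.26645488  0.04039875]
(array([ 0.44842233, -0.2630406 ]), 215, 153.4558760059299)
(array([ 0.45279435, -0.08213488]), 140, 139.92317712074146)
```

>>> {"name": "step_arm", "arguments": {
  "moves": [
    {"dx": -0.001, "dy": 0, "dz": -0.025, "wx": 0, "wy": 0, "wz": 0, "gripper": 1},
    {"dx": -0.001, "dy": 0, "dz": -0.0365, "wx": 0, "wy": 0, "wz": 0, "gripper": 1},
    {"dx": -0.001, "dy": 0, "dz": -0.0365, "wx": 0, "wy": 0, "wz": 0, "gripper": 1},
    {"dx": -0.001, "dy": 0, "dz": -0.0365, "wx": 0, "wy": 0, "wz": 0, "gripper": 0.3},
    {"dx": -0.001, "dy": 0, "dz": -0.0365, "wx": 0, "wy": 0, "wz": 0, "gripper": 0.3},
    {"dx": -0.001, "dy": 0, "dz": -0.0365, "wx": 0, "wy": 0, "wz": 0, "gripper": 0.3},
    {"dx": -0.001, "dy": 0, "dz": -0.0365, "wx": 0, "wy": 0, "wz": 0, "gripper": 0.3},
    {"dx": -0.001, "dy": 0, "dz": -0.0365, "wx": 0, "wy": 0, "wz": 0, "gripper": 0.3},
    {"dx": -0.001, "dy": 0, "dz": -0.0365, "wx": 0, "wy": 0, "wz": 0, "gripper": 0.3}
  ]
}}

```text
clock: 9.37
position: [0.4581, -0.2669, 0.0048]
orientation: [0.002, 0.637, 0.771, 0.0]
ft_force: [-1.4, 1.3, 9.4]
width: 0.482
gripper_force: 59.4
```

>>> {"name": "step_arm", "arguments": {
  "moves": [
    {"dx": 0, "dy": 0, "dz": 0.02, "wx": 0, "wy": 0, "wz": 0, "gripper": 0.3},
    {"dx": 0, "dy": 0, "dz": 0.05, "wx": 0, "wy": 0, "wz": 0, "gripper": 0.3},
    {"dx": 0, "dy": 0, "dz": 0.09, "wx": 0, "wy": 0, "wz": 0, "gripper": 0.3},
    {"dx": 0, "dy": 0, "dz": 0.1, "wx": 0, "wy": 0, "wz": 0, "gripper": 0.3},
    {"dx": 0, "dy": 0, "dz": 0.1, "wx": 0, "wy": 0, "wz": 0, "gripper": 0.3}
  ]
}}

```text
clock: 9.78
position: [0.46, -0.2681, 0.107]
orientation: [0.004, 0.637, 0.771, 0.001]
ft_force: [0.9, 0.4, -2.4]
width: 0.484
gripper_force: 61.0
```

Run:
```python
from h import *
im,d,P=snap('scene')
s=env.get_state(); print(s['position'],s['clock'],s['width'],s['gripper_force'],s['ft_force'])
x,y,z=s['position']; u,v=sil('scene',x,y,[(.0225,z-.003),(.0225,z+.009)])[0]
u0,v0=int(u)-40,int(v)-35; print((u-u0)*5,(v-v0)*5)
a=cv2.resize(im[v0:v0+60,u0:u0+80,::-1],None,fx=5,fy=5,interpolation=cv2.INTER_CUBIC)
b=cv2.resize(im[180:228,250:314,::-1],(400,300),interpolation=cv2.INTER_CUBIC)
cv2.imwrite('pics/g4.png',np.hstack([a,b]))
```

```text
[ 0.458448   -0.26716755  0.10460534] 9.8333 0.4849010317544355 60.99292080849409 [ 0.14585694  0.43148592 -1.40716734]
203.7783892104619 179.1586596137084
```

View pics/g4.png

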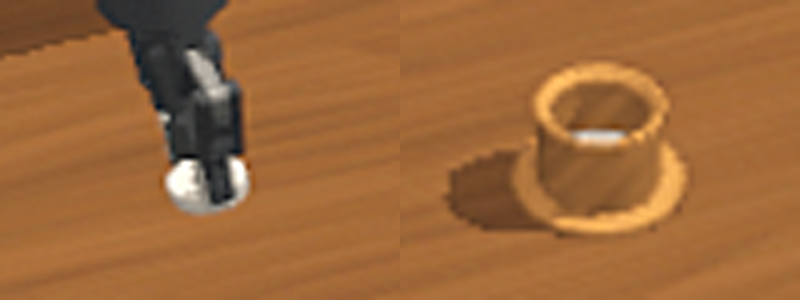

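g4 shows the narrow ring lying inside the keeper (white at (600,135)) and the middle ring held level and centred at (207,184). Back over the keeper.

>>> {"name": "step_arm", "arguments": {
  "moves": [
    {"dx": 0.1415, "dy": 0.374, "dz": 0, "wx": 0, "wy": 0, "wz": 0, "gripper": 0.3},
    {"dx": 0.1415, "dy": 0.374, "dz": 0, "wx": 0, "wy": 0, "wz": 0, "gripper": 0.3},
    {"dx": 0.1415, "dy": 0.374, "dz": 0, "wx": 0, "wy": 0, "wz": 0, "gripper": 0.3},
    {"dx": 0.1415, "dy": 0.374, "dz": 0, "wx": 0, "wy": 0, "wz": 0, "gripper": 0.3},
    {"dx": 0.1415, "dy": 0.374, "dz": 0, "wx": 0, "wy": 0, "wz": 0, "gripper": 0.3},
    {"dx": 0.1415, "dy": 0.374, "dz": 0, "wx": 0, "wy": 0, "wz": 0, "gripper": 0.3},
    {"dx": 0.1415, "dy": 0.374, "dz": 0, "wx": 0, "wy": 0, "wz": 0, "gripper": 0.3},
    {"dx": 0.1415, "dy": 0.374, "dz": 0, "wx": 0, "wy": 0, "wz": 0, "gripper": 0.3},
    {"dx": 0.1415, "dy": 0.374, "dz": 0, "wx": 0, "wy": 0, "wz": 0, "gripper": 0.3},
    {"dx": 0.1415, "dy": 0.374, "dz": 0, "wx": 0, "wy": 0, "wz": 0, "gripper": 0.3}
  ]
}}

```text
clock: 10.67
position: [0.5982, 0.1117, 0.1002]
orientation: [-0.001, 0.636, 0.772, -0.0]
ft_force: [1.0, -0.9, -0.7]
width: 0.483
gripper_force: 61.1
```

>>> {"name": "step_arm", "arguments": {
  "moves": [
    {"dx": 0, "dy": 0, "dz": -0.02, "wx": 0, "wy": 0, "wz": 0, "gripper": 0.3},
    {"dx": 0, "dy": 0, "dz": -0.04, "wx": 0, "wy": 0, "wz": 0, "gripper": 0.3},
    {"dx": 0, "dy": 0, "dz": -0.04, "wx": 0, "wy": 0, "wz": 0, "gripper": 0.3},
    {"dx": 0, "dy": 0, "dz": -0.04, "wx": 0, "wy": 0, "wz": 0, "gripper": 0.3},
    {"dx": 0, "dy": 0, "dz": -0.04, "wx": 0, "wy": 0, "wz": 0, "gripper": 0.3},
    {"dx": 0, "dy": 0, "dz": -0.04, "wx": 0, "wy": 0, "wz": 0, "gripper": 0.3}
  ]
}}

```text
clock: 11.17
position: [0.5988, 0.1073, 0.0634]
orientation: [0.0, 0.638, 0.77, 0.0]
ft_force: [-0.1, 0.4, 0.1]
width: 0.485
gripper_force: 61.1
```

>>> {"name": "step_arm", "arguments": {
  "moves": [
    {"dx": 0, "dy": 0, "dz": -0.007, "wx": 0, "wy": 0, "wz": 0, "gripper": 0.3},
    {"dx": 0, "dy": 0, "dz": -0.0135, "wx": 0, "wy": 0, "wz": 0, "gripper": 0.3},
    {"dx": 0, "dy": 0, "dz": -0.0135, "wx": 0, "wy": 0, "wz": 0, "gripper": 0.3},
    {"dx": 0, "dy": 0, "dz": -0.0135, "wx": 0, "wy": 0, "wz": 0, "gripper": 0.3},
    {"dx": 0, "dy": 0, "dz": -0.0135, "wx": 0, "wy": 0, "wz": 0, "gripper": 0.3}
  ]
}}

```text
clock: 11.58
position: [0.5978, 0.1072, 0.0492]
orientation: [-0.0, 0.637, 0.771, -0.001]
ft_force: [-1.1, -1.4, 1.9]
width: 0.482
gripper_force: 64.8
```

>>> {"name": "step_arm", "arguments": {
  "moves": [
    {"dx": 0, "dy": 0, "dz": 0, "wx": 0, "wy": 0, "wz": 0, "gripper": 0.9},
    {"dx": 0, "dy": 0, "dz": 0, "wx": 0, "wy": 0, "wz": 0, "gripper": 0.9},
    {"dx": 0, "dy": 0, "dz": 0, "wx": 0, "wy": 0, "wz": 0, "gripper": 0.9},
    {"dx": 0, "dy": 0, "dz": 0, "wx": 0, "wy": 0, "wz": 0, "gripper": 0.9},
    {"dx": 0, "dy": 0, "dz": 0.03, "wx": 0, "wy": 0, "wz": 0, "gripper": 1},
    {"dx": 0, "dy": 0, "dz": 0.06, "wx": 0, "wy": 0, "wz": 0, "gripper": 1},
    {"dx": 0, "dy": 0, "dz": 0.06, "wx": 0, "wy": 0, "wz": 0, "gripper": 1}
  ]
}}

```text
clock: 12.17
position: [0.6025, 0.1085, 0.115]
orientation: [0.003, 0.637, 0.771, 0.004]
ft_force: [1.3, 0.4, 0.3]
width: 1.0
gripper_force: 0.0
```

>>> {"name": "step_arm", "arguments": {
  "moves": [
    {"dx": -0.1455, "dy": -0.19, "dz": 0, "wx": 0, "wy": 0, "wz": 0, "gripper": 1},
    {"dx": -0.1455, "dy": -0.19, "dz": 0, "wx": 0, "wy": 0, "wz": 0, "gripper": 1},
    {"dx": -0.1455, "dy": -0.19, "dz": 0, "wx": 0, "wy": 0, "wz": 0, "gripper": 1},
    {"dx": -0.1455, "dy": -0.19, "dz": 0, "wx": 0, "wy": 0, "wz": 0, "gripper": 1},
    {"dx": -0.1455, "dy": -0.19, "dz": 0, "wx": 0, "wy": 0, "wz": 0, "gripper": 1},
    {"dx": -0.1455, "dy": -0.19, "dz": 0, "wx": 0, "wy": 0, "wz": 0, "gripper": 1},
    {"dx": -0.1455, "dy": -0.19, "dz": -0.02, "wx": 0, "wy": 0, "wz": 0, "gripper": 1},
    {"dx": -0.1455, "dy": -0.19, "dz": -0.05, "wx": 0, "wy": 0, "wz": 0, "gripper": 1},
    {"dx": -0.1455, "dy": -0.19, "dz": -0.07, "wx": 0, "wy": 0, "wz": 0, "gripper": 1},
    {"dx": -0.1455, "dy": -0.19, "dz": -0.07, "wx": 0, "wy": 0, "wz": 0, "gripper": 1}
  ]
}}

```text
clock: 13.0
position: [0.4498, -0.082, 0.0362]
orientation: [-0.003, 0.638, 0.77, -0.001]
ft_force: [0.3, 1.0, 0.6]
width: 1.001
gripper_force: 0.0
```

Run:
```python
from h import *
for i in range(3): im,d,P=snap('scene')
s=env.get_state(); print(s['position'],s['clock'])
m=colmask(im,'white','scene',(.4528,-.0821),12); v,u=np.nonzero(m); print(u.min(),u.max(),v.min(),v.max())
b=cv2.resize(im[180:228,250:314,::-1],(400,300),interpolation=cv2.INTER_CUBIC)
a=cv2.resize(im[163:211,178:242,::-1],(400,300),interpolation=cv2.INTER_CUBIC)
cv2.imwrite('pics/g5.png',np.hstack([a,b]))
```

```text
[ 0.45356109 -0.08229551  0.03988479] 13.15
201 217 184 200
```

View pics/g5.png

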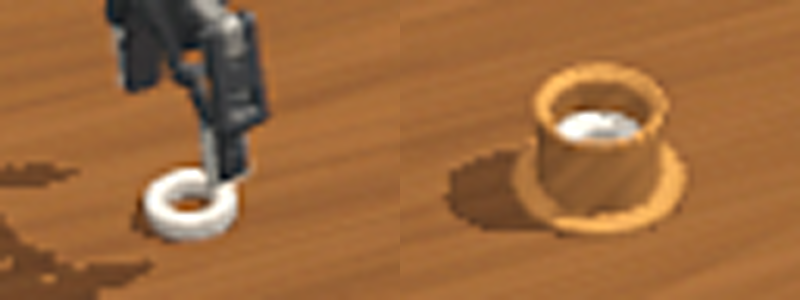

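g5 shows the middle ring lying flat in the keeper (about (600,125)) and the wide ring at (190,205) under the open fingers. I'll grip it.

>>> {"name": "step_arm", "arguments": {
  "moves": [
    {"dx": 0, "dy": 0, "dz": -0.025, "wx": 0, "wy": 0, "wz": 0, "gripper": 1},
    {"dx": 0, "dy": 0, "dz": -0.0365, "wx": 0, "wy": 0, "wz": 0, "gripper": 1},
    {"dx": 0, "dy": 0, "dz": -0.0365, "wx": 0, "wy": 0, "wz": 0, "gripper": 1},
    {"dx": 0, "dy": 0, "dz": -0.0365, "wx": 0, "wy": 0, "wz": 0, "gripper": 0.3},
    {"dx": 0, "dy": 0, "dz": -0.0365, "wx": 0, "wy": 0, "wz": 0, "gripper": 0.3},
    {"dx": 0, "dy": 0, "dz": -0.0365, "wx": 0, "wy": 0, "wz": 0, "gripper": 0.3},
    {"dx": 0, "dy": 0, "dz": -0.0365, "wx": 0, "wy": 0, "wz": 0, "gripper": 0.3},
    {"dx": 0, "dy": 0, "dz": -0.0365, "wx": 0, "wy": 0, "wz": 0, "gripper": 0.3},
    {"dx": 0, "dy": 0, "dz": -0.0365, "wx": 0, "wy": 0, "wz": 0, "gripper": 0.3}
  ]
}}

```text
clock: 13.9
position: [0.4542, -0.0825, 0.0045]
orientation: [0.001, 0.637, 0.771, 0.001]
ft_force: [-1.5, 0.6, 9.9]
width: 0.483
gripper_force: 59.3
```

>>> {"name": "step_arm", "arguments": {
  "moves": [
    {"dx": 0, "dy": 0, "dz": 0.02, "wx": 0, "wy": 0, "wz": 0, "gripper": 0.3},
    {"dx": 0, "dy": 0, "dz": 0.05, "wx": 0, "wy": 0, "wz": 0, "gripper": 0.3},
    {"dx": 0, "dy": 0, "dz": 0.09, "wx": 0, "wy": 0, "wz": 0, "gripper": 0.3},
    {"dx": 0, "dy": 0, "dz": 0.1, "wx": 0, "wy": 0, "wz": 0, "gripper": 0.3},
    {"dx": 0, "dy": 0, "dz": 0.1, "wx": 0, "wy": 0, "wz": 0, "gripper": 0.3}
  ]
}}

```text
clock: 14.32
position: [0.4563, -0.0829, 0.1067]
orientation: [0.004, 0.637, 0.771, 0.002]
ft_force: [-0.5, 0.3, -1.5]
width: 0.485
gripper_force: 61.4
```

Run:
```python
from h import *
im,d,P=snap('scene')
s=env.get_state(); print(s['position'],s['clock'],s['width'],s['gripper_force'],s['ft_force'])
x,y,z=s['position']; c=sil('scene',x,y,[(.0225,z-.003),(.0225,z+.009)])[0]; print(c)
h=cv2.cvtColor(im,cv2.COLOR_RGB2HSV).astype(int);V,U=np.mgrid[0:384,0:512]
m=(np.hypot(U-c[0],V-c[1])<13)&(h[...,1]<75)&(h[...,2]>130); v,u=np.nonzero(m); print(u.min(),u.max(),v.min(),v.max())
```

```text
[ 0.45462335 -0.08261127  0.10462439] 14.3667 0.48130014128254467 61.392971221357584 [-9.68040859e-01  1.58843901e-03 -1.62023007e+00]
[205.38694073 169.08712107]
198 213 160 175
```

Held and centred. To the keeper by the same offsets.

>>> {"name": "step_arm", "arguments": {
  "moves": [
    {"dx": 0.1455, "dy": 0.19, "dz": 0, "wx": 0, "wy": 0, "wz": 0, "gripper": 0.3},
    {"dx": 0.1455, "dy": 0.19, "dz": 0, "wx": 0, "wy": 0, "wz": 0, "gripper": 0.3},
    {"dx": 0.1455, "dy": 0.19, "dz": 0, "wx": 0, "wy": 0, "wz": 0, "gripper": 0.3},
    {"dx": 0.1455, "dy": 0.19, "dz": 0, "wx": 0, "wy": 0, "wz": 0, "gripper": 0.3},
    {"dx": 0.1455, "dy": 0.19, "dz": 0, "wx": 0, "wy": 0, "wz": 0, "gripper": 0.3},
    {"dx": 0.1455, "dy": 0.19, "dz": 0, "wx": 0, "wy": 0, "wz": 0, "gripper": 0.3},
    {"dx": 0.1455, "dy": 0.19, "dz": -0.02, "wx": 0, "wy": 0, "wz": 0, "gripper": 0.3},
    {"dx": 0.1455, "dy": 0.19, "dz": -0.04, "wx": 0, "wy": 0, "wz": 0, "gripper": 0.3},
    {"dx": 0.1455, "dy": 0.19, "dz": -0.04, "wx": 0, "wy": 0, "wz": 0, "gripper": 0.3},
    {"dx": 0.1455, "dy": 0.19, "dz": -0.04, "wx": 0, "wy": 0, "wz": 0, "gripper": 0.3}
  ]
}}

```text
clock: 15.2
position: [0.5954, 0.1073, 0.0599]
orientation: [-0.002, 0.637, 0.771, -0.003]
ft_force: [-0.0, 0.3, -0.4]
width: 0.488
gripper_force: 61.4
```

>>> {"name": "step_arm", "arguments": {
  "moves": [
    {"dx": 0, "dy": 0, "dz": 0, "wx": 0, "wy": 0, "wz": 0, "gripper": 0.3},
    {"dx": 0, "dy": 0, "dz": -0.007, "wx": 0, "wy": 0, "wz": 0, "gripper": 0.3},
    {"dx": 0, "dy": 0, "dz": -0.0135, "wx": 0, "wy": 0, "wz": 0, "gripper": 0.3},
    {"dx": 0, "dy": 0, "dz": -0.0135, "wx": 0, "wy": 0, "wz": 0, "gripper": 0.3},
    {"dx": 0, "dy": 0, "dz": -0.0135, "wx": 0, "wy": 0, "wz": 0, "gripper": 0.3},
    {"dx": 0, "dy": 0, "dz": -0.0135, "wx": 0, "wy": 0, "wz": 0, "gripper": 0.3}
  ]
}}

```text
clock: 15.7
position: [0.598, 0.1075, 0.0497]
orientation: [-0.0, 0.637, 0.771, 0.0]
ft_force: [-2.1, 0.3, 2.7]
width: 0.486
gripper_force: 63.3
```

>>> {"name": "step_arm", "arguments": {
  "moves": [
    {"dx": 0, "dy": 0, "dz": 0, "wx": 0, "wy": 0, "wz": 0, "gripper": 0.9},
    {"dx": 0, "dy": 0, "dz": 0, "wx": 0, "wy": 0, "wz": 0, "gripper": 0.9},
    {"dx": 0, "dy": 0, "dz": 0, "wx": 0, "wy": 0, "wz": 0, "gripper": 0.9},
    {"dx": 0, "dy": 0, "dz": 0, "wx": 0, "wy": 0, "wz": 0, "gripper": 0.9},
    {"dx": 0, "dy": 0, "dz": 0.03, "wx": 0, "wy": 0, "wz": 0, "gripper": 1},
    {"dx": 0, "dy": 0, "dz": 0.06, "wx": 0, "wy": 0, "wz": 0, "gripper": 1},
    {"dx": 0, "dy": 0, "dz": 0.06, "wx": 0, "wy": 0, "wz": 0, "gripper": 1}
  ]
}}

```text
clock: 16.28
position: [0.6025, 0.1084, 0.1149]
orientation: [0.003, 0.637, 0.771, 0.004]
ft_force: [1.1, 0.9, 0.2]
width: 0.998
gripper_force: 0.0
```

>>> {"name": "step_arm", "arguments": {
  "moves": [
    {"dx": -0.1325, "dy": 0.2015, "dz": 0, "wx": 0, "wy": 0, "wz": 0, "gripper": 1},
    {"dx": -0.1325, "dy": 0.2015, "dz": 0, "wx": 0, "wy": 0, "wz": 0, "gripper": 1},
    {"dx": -0.1325, "dy": 0.2015, "dz": 0, "wx": 0, "wy": 0, "wz": 0, "gripper": 1},
    {"dx": -0.1325, "dy": 0.2015, "dz": 0, "wx": 0, "wy": 0, "wz": 0, "gripper": 1},
    {"dx": -0.1325, "dy": 0.2015, "dz": 0, "wx": 0, "wy": 0, "wz": 0, "gripper": 1},
    {"dx": -0.1325, "dy": 0.2015, "dz": 0, "wx": 0, "wy": 0, "wz": 0, "gripper": 1},
    {"dx": -0.1325, "dy": 0.2015, "dz": 0, "wx": 0, "wy": 0, "wz": 0, "gripper": 1},
    {"dx": -0.1325, "dy": 0.2015, "dz": -0.02, "wx": 0, "wy": 0, "wz": 0, "gripper": 1},
    {"dx": -0.1325, "dy": 0.2015, "dz": -0.04, "wx": 0, "wy": 0, "wz": 0, "gripper": 1},
    {"dx": -0.1325, "dy": 0.2015, "dz": -0.04, "wx": 0, "wy": 0, "wz": 0, "gripper": 1}
  ]
}}

```text
clock: 17.12
position: [0.4637, 0.3078, 0.066]
orientation: [-0.001, 0.637, 0.771, -0.003]
ft_force: [-0.6, -0.4, -0.0]
width: 0.993
gripper_force: 0.0
```

Run:
```python
from h import *
for i in range(3): im,d,P=snap('scene')
s=env.get_state(); print(s['position'],s['clock'])
for c in((.4657,.309),): 
  print(sil('scene',*c,[(.0165,.031),(.0165,.044),(.008,.054)])[0],'expected head centre px; crop',)
a=cv2.resize(im[136:184,289:353,::-1],(400,300),interpolation=cv2.INTER_CUBIC)
b=cv2.resize(im[180:228,250:314,::-1],(400,300),interpolation=cv2.INTER_CUBIC)
cv2.imwrite('pics/g6.png',np.hstack([a,b]))
for f in ([(.0165,.031),(.0165,.044),(.008,.054)],[(.031,.006),(.031,.012)]): print((sil('scene',.4657,.309,f)[0]+.5-[289,136])*6.25)
```

```text
[0.46629404 0.30899795 0.06955862] 17.2667
[320.8744915  161.78384714] expected head centre px; crop
[202.34057187 164.27404464]
[198.50849666 210.32342108]
```

View pics/g6.png

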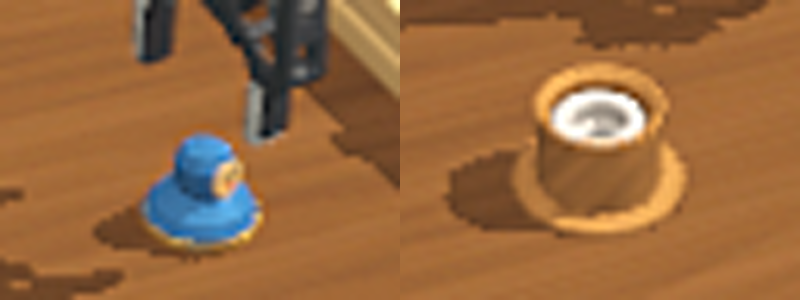

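g6 shows all three rings stacked flat with the wide bore on top, and the lid about 2 mm further in +y than expected (head at (208,166) against (202,164)).

>>> {"name": "step_arm", "arguments": {
  "moves": [
    {"dx": 0.001, "dy": 0.0015, "dz": -0.02, "wx": 0, "wy": 0, "wz": 0, "gripper": 1},
    {"dx": 0.001, "dy": 0.0015, "dz": -0.038, "wx": 0, "wy": 0, "wz": 0, "gripper": 1},
    {"dx": 0.001, "dy": 0.0015, "dz": -0.038, "wx": 0, "wy": 0, "wz": 0, "gripper": 1},
    {"dx": 0.001, "dy": 0.0015, "dz": -0.038, "wx": 0, "wy": 0, "wz": 0, "gripper": 0.1},
    {"dx": 0.001, "dy": 0.0015, "dz": -0.038, "wx": 0, "wy": 0, "wz": 0, "gripper": 0.1},
    {"dx": 0.001, "dy": 0.0015, "dz": -0.038, "wx": 0, "wy": 0, "wz": 0, "gripper": 0.1},
    {"dx": 0.001, "dy": 0.0015, "dz": -0.038, "wx": 0, "wy": 0, "wz": 0, "gripper": 0.1},
    {"dx": 0.001, "dy": 0.0015, "dz": -0.038, "wx": 0, "wy": 0, "wz": 0, "gripper": 0.1},
    {"dx": 0.001, "dy": 0.0015, "dz": -0.038, "wx": 0, "wy": 0, "wz": 0, "gripper": 0.1},
    {"dx": 0.001, "dy": 0.0015, "dz": -0.038, "wx": 0, "wy": 0, "wz": 0, "gripper": 0.1}
  ]
}}

```text
clock: 18.1
position: [0.4677, 0.3112, 0.0327]
orientation: [0.0, 0.637, 0.771, 0.001]
ft_force: [-1.5, -0.7, 5.5]
width: 0.351
gripper_force: 59.1
```

>>> {"name": "step_arm", "arguments": {
  "moves": [
    {"dx": 0, "dy": 0, "dz": 0.02, "wx": 0, "wy": 0, "wz": 0, "gripper": 0.1},
    {"dx": 0, "dy": 0, "dz": 0.05, "wx": 0, "wy": 0, "wz": 0, "gripper": 0.1},
    {"dx": 0, "dy": 0, "dz": 0.08, "wx": 0, "wy": 0, "wz": 0, "gripper": 0.1},
    {"dx": 0, "dy": 0, "dz": 0.08, "wx": 0, "wy": 0, "wz": 0, "gripper": 0.1},
    {"dx": 0, "dy": 0, "dz": 0.08, "wx": 0, "wy": 0, "wz": 0, "gripper": 0.1}
  ]
}}

```text
clock: 18.52
position: [0.4686, 0.3119, 0.1138]
orientation: [0.001, 0.637, 0.771, 0.003]
ft_force: [0.9, -0.5, -0.7]
width: 0.352
gripper_force: 59.8
```

>>> {"name": "step_arm", "arguments": {
  "moves": [
    {"dx": 0.1315, "dy": -0.203, "dz": 0, "wx": 0, "wy": 0, "wz": 0, "gripper": 0.1},
    {"dx": 0.1315, "dy": -0.203, "dz": 0, "wx": 0, "wy": 0, "wz": 0, "gripper": 0.1},
    {"dx": 0.1315, "dy": -0.203, "dz": 0, "wx": 0, "wy": 0, "wz": 0, "gripper": 0.1},
    {"dx": 0.1315, "dy": -0.203, "dz": 0, "wx": 0, "wy": 0, "wz": 0, "gripper": 0.1},
    {"dx": 0.1315, "dy": -0.203, "dz": 0, "wx": 0, "wy": 0, "wz": 0, "gripper": 0.1},
    {"dx": 0.1315, "dy": -0.203, "dz": 0, "wx": 0, "wy": 0, "wz": 0, "gripper": 0.1},
    {"dx": 0.1315, "dy": -0.203, "dz": 0, "wx": 0, "wy": 0, "wz": 0, "gripper": 0.1},
    {"dx": 0.1315, "dy": -0.203, "dz": -0.01, "wx": 0, "wy": 0, "wz": 0, "gripper": 0.1},
    {"dx": 0.1315, "dy": -0.203, "dz": -0.02, "wx": 0, "wy": 0, "wz": 0, "gripper": 0.1},
    {"dx": 0.1315, "dy": -0.203, "dz": -0.02, "wx": 0, "wy": 0, "wz": 0, "gripper": 0.1}
  ]
}}

```text
clock: 19.35
position: [0.595, 0.1082, 0.0876]
orientation: [-0.002, 0.637, 0.771, -0.002]
ft_force: [-0.3, -0.3, -1.3]
width: 0.35
gripper_force: 59.8
```

Run:
```python
from h import *
for i in range(3): im,d,P=snap('scene')
s=env.get_state(); print(s['position'],s['clock'],s['width'])
cv2.imwrite('pics/g7.png',cv2.resize(im[170:230,245:325,::-1],(800,600),interpolation=cv2.INTER_CUBIC))
```

```text
[0.5970644  0.10881762 0.09041346] 19.5 0.35280993736349914
```

View pics/g7.png

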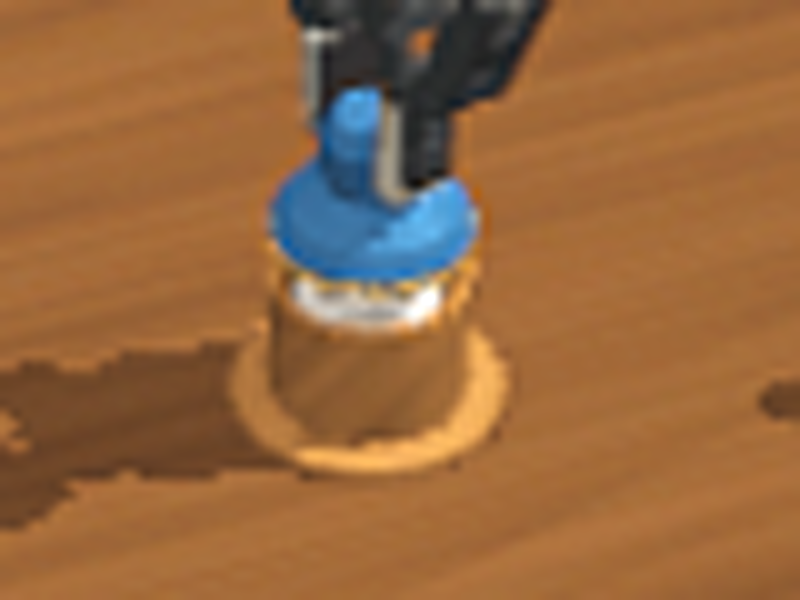

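g7 shows the lid upright and centred over the keeper within about 1 mm (376 against 372). Lowering.

>>> {"name": "step_arm", "arguments": {
  "moves": [
    {"dx": 0, "dy": -0.001, "dz": -0.006, "wx": 0, "wy": 0, "wz": 0, "gripper": 0.1},
    {"dx": 0, "dy": -0.001, "dz": -0.01, "wx": 0, "wy": 0, "wz": 0, "gripper": 0.1},
    {"dx": 0, "dy": -0.001, "dz": -0.013, "wx": 0, "wy": 0, "wz": 0, "gripper": 0.1},
    {"dx": 0, "dy": -0.001, "dz": -0.015, "wx": 0, "wy": 0, "wz": 0, "gripper": 0.1},
    {"dx": 0, "dy": -0.001, "dz": -0.015, "wx": 0, "wy": 0, "wz": 0, "gripper": 0.1},
    {"dx": 0, "dy": -0.001, "dz": -0.015, "wx": 0, "wy": 0, "wz": 0, "gripper": 0.1}
  ]
}}

```text
clock: 20.0
position: [0.598, 0.1071, 0.0768]
orientation: [-0.0, 0.637, 0.771, 0.0]
ft_force: [-3.1, 1.0, 4.9]
width: 0.35
gripper_force: 60.4
```

>>> {"name": "step_arm", "arguments": {
  "moves": [
    {"dx": 0, "dy": 0, "dz": -0.001, "wx": 0, "wy": 0, "wz": 0, "gripper": 0.1},
    {"dx": 0, "dy": 0, "dz": -0.0015, "wx": 0, "wy": 0, "wz": 0, "gripper": 0.1},
    {"dx": 0, "dy": 0, "dz": -0.0015, "wx": 0, "wy": 0, "wz": 0, "gripper": 0.1}
  ]
}}

```text
clock: 20.25
position: [0.5979, 0.1072, 0.0767]
orientation: [-0.0, 0.637, 0.771, 0.0]
ft_force: [-6.2, 0.6, 13.1]
width: 0.351
gripper_force: 61.2
```

Stiff contact at the expected home height, so it is seated. Releasing.

>>> {"name": "step_arm", "arguments": {
  "moves": [
    {"dx": 0, "dy": 0, "dz": 0.001, "wx": 0, "wy": 0, "wz": 0, "gripper": 0.1},
    {"dx": 0, "dy": 0, "dz": 0.001, "wx": 0, "wy": 0, "wz": 0, "gripper": 0.9},
    {"dx": 0, "dy": 0, "dz": 0.001, "wx": 0, "wy": 0, "wz": 0, "gripper": 0.9},
    {"dx": 0, "dy": 0, "dz": 0.001, "wx": 0, "wy": 0, "wz": 0, "gripper": 0.9},
    {"dx": 0, "dy": 0, "dz": 0.001, "wx": 0, "wy": 0, "wz": 0, "gripper": 0.9},
    {"dx": 0, "dy": 0, "dz": 0.001, "wx": 0, "wy": 0, "wz": 0, "gripper": 0.9},
    {"dx": 0, "dy": 0, "dz": 0.03, "wx": 0, "wy": 0, "wz": 0, "gripper": 0.9},
    {"dx": 0, "dy": 0, "dz": 0.07, "wx": 0, "wy": 0, "wz": 0, "gripper": 0.9},
    {"dx": 0, "dy": 0, "dz": 0.11, "wx": 0, "wy": 0, "wz": 0, "gripper": 0.9}
  ]
}}

```text
clock: 21.0
position: [0.5971, 0.1063, 0.1844]
orientation: [-0.001, 0.637, 0.771, -0.002]
ft_force: [1.0, 0.1, 0.5]
width: 0.9
gripper_force: 0.0
```

>>> {"name": "step_arm", "arguments": {
  "moves": [
    {"dx": -0.15, "dy": -0.1, "dz": 0.02, "wx": 0, "wy": 0, "wz": 0, "gripper": 0.9},
    {"dx": -0.15, "dy": -0.1, "dz": 0.02, "wx": 0, "wy": 0, "wz": 0, "gripper": 0.9},
    {"dx": -0.15, "dy": -0.1, "dz": 0.02, "wx": 0, "wy": 0, "wz": 0, "gripper": 0.9},
    {"dx": -0.15, "dy": -0.1, "dz": 0.02, "wx": 0, "wy": 0, "wz": 0, "gripper": 0.9},
    {"dx": -0.15, "dy": -0.1, "dz": 0.02, "wx": 0, "wy": 0, "wz": 0, "gripper": 0.9},
    {"dx": -0.15, "dy": -0.1, "dz": 0.02, "wx": 0, "wy": 0, "wz": 0, "gripper": 0.9},
    {"dx": -0.15, "dy": -0.1, "dz": 0.02, "wx": 0, "wy": 0, "wz": 0, "gripper": 0.9}
  ]
}}

```text
clock: 21.58
position: [0.4487, 0.0064, 0.2052]
orientation: [0.001, 0.638, 0.77, 0.001]
ft_force: [1.1, 0.6, 0.5]
width: 0.9
gripper_force: 0.0
```

Run:
```python
from h import *
im,d,P=snap('scene')
q=P[(np.hypot(P[...,0]-.598,P[...,1]-.107)<.03)&(d>0)]; print(np.percentile(q[:,2],[90,97,100]),env.get_state()['clock'])
cv2.imwrite('pics/g8.png',cv2.resize(im[170:230,245:325,::-1],(800,600),interpolation=cv2.INTER_CUBIC))
```

```text
[0.08854133 0.09481214 0.09937359] 21.6333
```

View pics/g8.png

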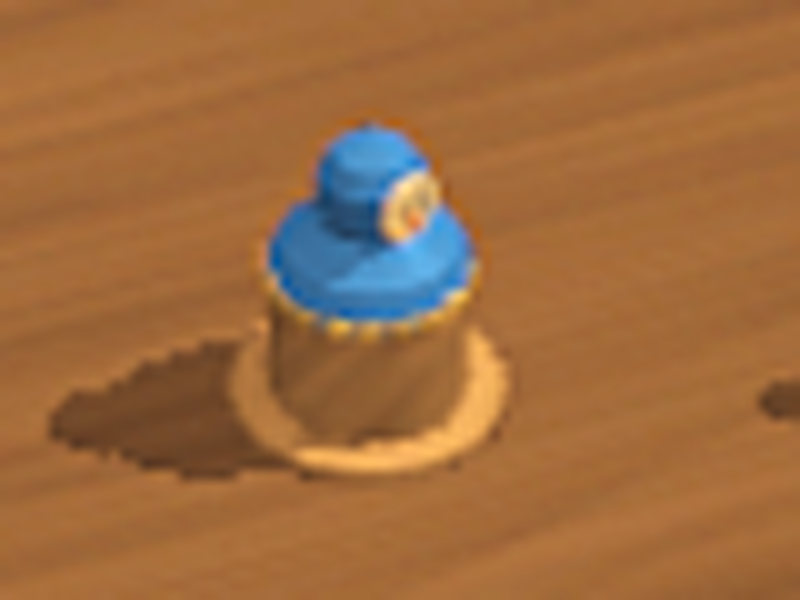

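g8 shows the lid upright and flush on the rim, with its shoulder spanning 268–475 like the tube. Its top reads 0.098–0.099 m, as it should when home.

```bash
python3 -c "
from station import workorder
print(workorder.job_done())"
```

```text
the job is handed in; nothing more can be done
None
```

The three rings are stacked flat in the keeper, narrowest bore at the bottom and widest on top; the lid is seated upright on the rim and released, and the job was handed in at about 22 s.

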